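Square up a block for drilling and brush its drill mark

TASK

First push the marked aluminium block square and flush into the corner of the drilling fixture, its unmarked end against the end stop and its side against the long fence. Then take the right-angle brush by its handle, dip the bristles at least half their length into the open pot, touch the bristle tip on the centre of the block's scribed cross, and lay the brush back in both notches of its rest. Leave the block flush, and do not push about or tip the pot, the lidded tin, the bottle or the hammer.

Things in the scene. Friction and masses are not known exactly. Their poses are not given: they have to be found in the camera images.
- fixture: Fixed steel drilling fixture: dark bed 280 (x) by 200 (y) by 15 mm thick. A long fence 16 mm wide along its whole +y edge (inner face at y = +84 mm) and an end stop 16 mm wide along its +x edge (inner face at x = +124 mm) both rise 14 mm above the bed. Origin: centre of the bed's underside, z up. It stands at varying place and yaw.
- fixture_corner (a point): Inner corner of the fixture, where the long fence, the end stop and the bed's top meet; axes as the fixture's.
- block: Loose aluminium block 130 (x) by 60 (y) by 30 mm high, 0.5 to 0.75 kg, lying askew on the fixture's bed. A dark cross is scribed on top near its -x end; its +x end is the unmarked end, which goes to the end stop; its +y side goes to the long fence. Origin: centre of its underside.
- block_mark (a point): Centre of the scribed cross, on the block's top face, 35 mm from the block's centre towards its -x end.
- block_corner (a point): Lower corner of the block at its +x end and +y side: it belongs at fixture_corner.
- rest: Fixed steel brush rest: base 130 (x) by 80 (y) by 12 mm, two uprights 10 mm thick and 50 mm wide at x = -45 and +45 mm, each with a notch whose floor is 95 mm above the bench, about 23 mm wide at the floor and flaring upward, between prongs that end 116 mm above the bench. Between the uprights 80 mm are free. Origin: centre of its underside.
- rest_seat (a point): Point between the two notches, at the height of their floors (95 mm above the bench); the brush's origin lies here when it is in the rest.
- brush: Right-angle brush, 70 g: straight wooden handle 150 (x) by 14 by 14 mm, lying level in the rest's notches; at x = +69 mm a steel neck turns down from it to a bristle head 21 mm wide (y), 9 mm thick (x), whose lowest 27 mm are dark bristles. Origin: middle of the handle's underside; z up. Grip the handle near its middle, between the uprights, from above.
- brush_tip (a point): Bottom centre of the bristles: 69 mm along +x and 70 mm below the brush's origin.
- pot: The open pot: loose plain steel, no lid, outer diameter 84 mm, wall 3 mm, 60 mm high, floor 6 mm thick, 0.35 kg. Origin: centre of its underside. The pot, tin and bottle may swap places.
- pot_rim (a point): Centre of the pot's mouth, 60 mm above the bench.
- tin: Bystander: loose lidded steel tin, 90 mm in diameter, 68 mm high. Origin: centre of its underside.
- bottle: Bystander: tall closed grey bottle, 66 mm in diameter, 230 mm high. Origin: centre of its underside.
- hammer: Bystander: hammer about 240 mm long lying on the bench beyond the rest of the work. Origin: on the bench under its middle; handle towards its -x.
There are look-alikes about, which are no part of the job. Of the things that look like the block, the largest one is meant.

How it is judged (in metres and radians):
On the way, in this order (a step that is already met when the one before it is completed fails the run):
1. the block is flush in the fixture's corner (gaps under 3 mm, square within 1.4 degrees), before the brush is used (x of block_corner in the frame of fixture_corner above -0.003 m and y of block_corner in the frame of fixture_corner above -0.003 m and horizontal distance between block_corner and fixture_corner below 0.0045 m and angle between the x axis of block and the x axis of fixture, either way round below 0.025 rad and angle between block's own z axis and vertical below 0.04 rad and z of block in the frame of fixture below 0.018 m and distance of brush from where it was at the start of the episode below 0.02 m), for 0.2 s.
2. the held brush's tip is inside the pot, at least 13 mm below its rim (contact force between the fingers and brush above 0.5 N and z of brush_tip in the frame of pot_rim below -0.013 m and horizontal distance between brush_tip and pot_rim below 0.036 m), for 0.1 s.
3. the held brush's tip touches the block within 8 mm of the cross's centre (contact force between the fingers and brush above 0.5 N and contact force between brush and block above 0.2 N and distance between brush_tip and block_mark below 0.008 m), for 0.1 s.
At the end, for the whole second after the job is handed in: Block flat on the bed, unmarked end and side within 3 mm of stop and fence, square within 1.4 degrees; brush at rest in both notches (middle within 22 mm of the seat, height within 8 mm, along the rest within 8 degrees, tilt under 20 degrees); pot upright within 25 mm of its start (x of block_corner in the frame of fixture_corner above -0.003 m and y of block_corner in the frame of fixture_corner above -0.003 m and horizontal distance between block_corner and fixture_corner below 0.0045 m and angle between the x axis of block and the x axis of fixture, either way round below 0.025 rad and angle between block's own z axis and vertical below 0.04 rad and z of block in the frame of fixture below 0.018 m and horizontal distance between brush and rest_seat below 0.022 m and z of brush in the frame of rest_seat between -0.008 and 0.008 m and angle between the x axis of brush and the x axis of rest, either way round below 0.15 rad and angle between brush's own z axis and vertical below 0.35 rad and linear speed of brush below 0.02 m/s and linear speed of block below 0.01 m/s and angle between pot's own z axis and vertical below 0.1 rad and distance of pot from where it was at the start of the episode below 0.025 m); the robot touches nothing.
It fails at once if the pot is moved more than 25 mm or tipped (distance of pot from where it was at the start of the episode above 0.025 m or angle between pot's own z axis and vertical above 0.3 rad).
It fails at once if the tin is moved more than 25 mm or tipped (distance of tin from where it was at the start of the episode above 0.025 m or angle between tin's own z axis and vertical above 0.3 rad).
It fails at once if the bottle is moved more than 25 mm or tipped (distance of bottle from where it was at the start of the episode above 0.025 m or angle between bottle's own z axis and vertical above 0.3 rad).
It fails at once if the hammer is moved more than 25 mm (distance of hammer from where it was at the start of the episode above 0.025 m).
It also fails if it takes over 72 s, if anything falls off the work surface, if the arm or the gripper's body presses on something with over 40 N, if the wrist force passes 120 N, or if a joint passes its speed limit or range.

ROBOT

A 6-joint arm with a two-finger parallel gripper is mounted at the origin on the work surface. World frame = base frame: x ahead of the robot, y to its left, z up, the work surface at z = 0. Lengths are in m, angles in degrees, forces in N, time in s.
With the tool pointing down it reaches from about 0.35 to 0.875 m from the base axis. Payload 4.2 kg.
Tool frame: the origin (TCP) lies at the very end of the fingers, on their centre line; the grasp point (between the pads) lies 19 mm behind it; z points along the fingers, y is the line along which they close (so a half turn about z gives the same grasp; the last joint's range is limited). The gripper opens to 87 mm and grips with 3 to 60 N. Pads are 19 mm wide; open, the fingers measure 117 mm over their backs; the gripper's body (75 mm by 190 mm) begins 51 mm behind the grasp point.
Start: joints at [83.4, 22.042, 0.453, 0, -68.411, -14.817], TCP at [0.228, 0.582, 0.223] pointing down, gripper open.
Joint ranges: [-179.83, 179.83], [-69.29, 118.12], [-61.27, 80.66], [-181.25, 117.63], [-171.15, -9.14], [-177.46, 177.46]. Speed limits (degrees/s): [159.86, 159.86, 180, 180, 180, 180].

INTERFACE

Orientations are given as a 3x3 rotation matrix whose columns are the frame's x, y, z axes.
In Python, from station import monitor, cams, ticket gives the robot as it stands.
- The arm moves only by the tool drive_tool, never from a script. Its argument "moves" is a list of rows, each an object with "delta_pos": the shift along the tool's x, y, z in mm, a list of three; "turn": the turn about the tool's z in rad; "claw": the opening, from 0 (shut) to 1 (fully open). A call has 1 to 12 rows; each row shifts and turns the commanded pose from where the row before left it, along the tool's axes as they then stand; what a row does not reach is not made up. A row lasts 1/8 s, in which the tool goes at most 62.5 mm and 10.7 degrees, less where a joint would pass 70% of its speed; a pose out of reach is approached as far as the arm can. A call is refused whole if a number of a shift passes 62.5 or a number of a turn 0.188, either way. A call with a gripper value outside its range is refused whole. The fingers move at their own pace and stop on an object; the grip force is fixed at half the most. Time passes only in rows, so rows that do not move let the fingers close. It gives the time, the measured TCP pose, the force, the opening and the grip force at its end, in the units of the state.
- monitor.sense(): the state, without advancing time (a new reading comes with each control period).
- cams.capture(name): name is "side" or "top"; returns a dict with "color" (480x640x3 uint8, red, green, blue), "range_z" (480x640 float32, m along the optical axis (not along the pixel's ray), 0 where there is no reading), "vertical_fov" (degrees; the focal length in pixels is half the picture's height over the tangent of half this angle, whatever the lens; pixels are square), "cx", "cy" (the principal point, pixels), "extrinsics" (4x4, takes a point from camera to world coordinates). Camera axes: x right, y down, z forward; pixel columns grow to the right and rows downward; lengths in m; the calibration is good to about 2 mm. A picture is of the moment at which its call begins.
- ticket.finish_job(): hands the job in; it is judged then, once.
The state is a dict: "time_s": time; "joints": joint angles; "joint_velocities": joint speeds; "effort": joint torques, N m; "tcp_pos": TCP position; "ee_rot": TCP orientation; "wrist_force": force on the tool from outside, world axes, zero at the start; "moment": the same for the moment, N m; "gripper_width": opening from 0.0 (shut) to 1.0 (fully open); "gripper_force": force on a finger pad.
Only numpy, scipy, OpenCV 4.12 (cv2) and the standard library are available. Lean on these libraries where they do the work, as an engineer would, in place of code of your own. Each camera call takes 0.05 s, during which the arm holds its last target. There are 200 camera calls.

## Working session

There is one attempt and no reset: what is moved stays moved. The work goes in short steps, Python scripts to look and compute and a tool call to move; the robot and the scene stay as the last step left them, time stands still between calls to the robot, and variables do not carry over. Pictures are saved under pics/ and viewed, at most 10 in all, crops included, and the job is handed in when it is done.

Besides the shell and the picture viewer there is one more tool, called after "Emit:" by a JSON object that holds its "api" and its "payload". drive_tool: Moves the arm, as the interface text tells. Its arguments: {"type":"object","properties":{"moves":{"type":"array","items":{"type":"object","properties":{"delta_pos":{"type":"array","items":{"type":"number"}},"turn":{"type":"number"},"claw":{"type":"number"}}}}},"required":["moves"]}

```bash
mkdir -p pics
cat > h.py <<'E'
import numpy as np, cv2
from station import monitor, cams, ticket
def cloud(d):
    h,w=d["range_z"].shape; f=h/2/np.tan(np.radians(d["vertical_fov"]/2))
    u,v=np.meshgrid(np.arange(w),np.arange(h)); z=d["range_z"].astype(float)
    P=np.stack([(u-d["cx"])/f*z,(v-d["cy"])/f*z,z],-1)
    T=np.array(d["extrinsics"]); P=P@T[:3,:3].T+T[:3,3]; P[z==0]=np.nan
    return P
E
python3 - <<'E'
from h import *
import pickle
s=monitor.sense();print(s)
for n in("side","top"):
    d=cams.capture(n);pickle.dump(d,open(n+".pkl","wb"));cv2.imwrite(f"pics/{n}0.png",d["color"][...,::-1]);print(n,d["vertical_fov"],d["cx"],d["cy"],np.round(d["extrinsics"],3).tolist(),(d["range_z"]==0).mean())
E
```

```text
{'time_s': 0.0, 'joints': array([ 8.33991903e+01,  2.20893725e+01,  3.78317841e-01, -3.01354714e-02,
       -6.84103537e+01, -1.48171651e+01]), 'joint_velocities': array([-0.02795846, -0.010549  ,  0.08279186,  0.00800559, -0.14079425,
        0.00605508]), 'effort': array([ 7.45436319e-04, -3.90660703e+01,  1.87402868e+01,  4.21951979e+00,
        1.10413073e-02, -1.94752265e-04]), 'tcp_pos': array([0.22797974, 0.58127622, 0.22146128]), 'ee_rot': array([[ 9.30870448e-01, -3.65348706e-01, -7.29394373e-04],
       [-3.65349428e-01, -9.30868196e-01, -2.04866216e-03],
       [ 6.95060450e-05,  2.17352288e-03, -9.99997635e-01]]), 'wrist_force': array([0.73234455, 0.11497711, 0.64219214]), 'moment': array([0.01329293, 0.04209988, 0.00143313]), 'gripper_force': 0.0, 'gripper_width': 0.996645413108583}
side 44.41507667282662 319.59446178396894 240.9520661444575 [[-0.94, -0.254, 0.229, 0.268], [-0.342, 0.717, -0.608, 0.73], [-0.01, -0.649, -0.761, 1.006], [0.0, 0.0, 0.0, 1.0]] 0.004147135416666667
top 51.0469396042487 319.81441484160734 241.25365286651427 [[0.088, -0.976, 0.202, 0.307], [-0.996, -0.085, 0.02, 0.001], [-0.002, -0.203, -0.979, 1.147], [0.0, 0.0, 0.0, 1.0]] 0.00392578125
```

View pics/side0.png

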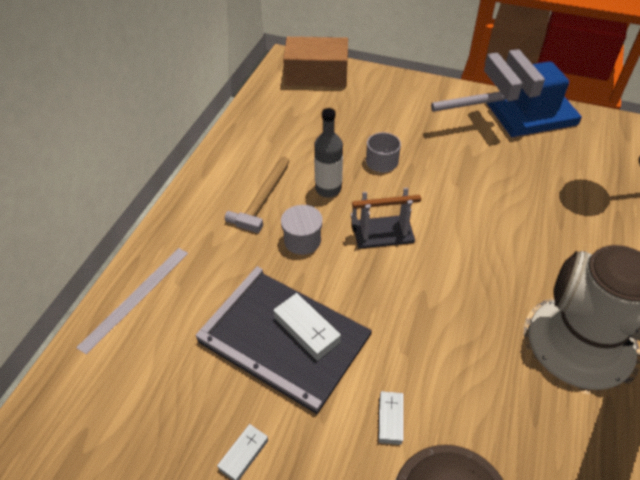

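View pics/top0.png

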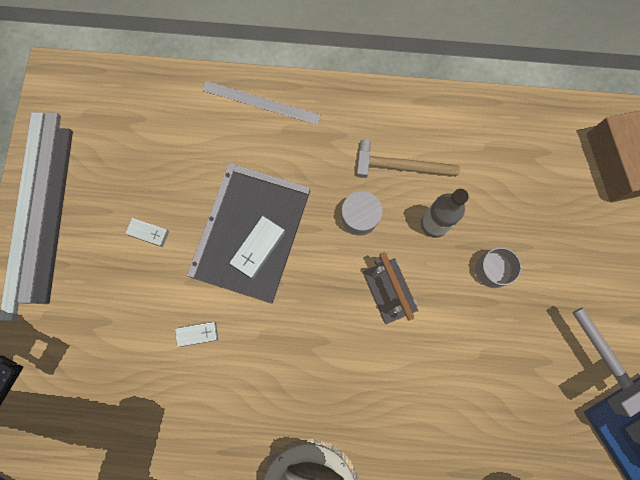

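The top view shows the fixture around (250,235), the block at (258,247) with its cross at (248,260), the tin at (361,212) and the bottle at (440,215). The pot is at (500,267) and the rest with the brush at (390,290). The side view agrees: block (307,325), pot (383,153), brush handle (387,201).

```bash
cat > m.py <<'E'
from h import *
import pickle
D={n:pickle.load(open(n+".pkl","rb")) for n in("side","top")}
def rect(P,m):
    r=cv2.minAreaRect((P[m][:,:2]*1000).astype(np.float32));return np.round(cv2.boxPoints(r),1).tolist(),np.round(r[1],1)
def comps(n):
    d=D[n];P=cloud(d);z=P[...,2];hsv=cv2.cvtColor(d["color"],cv2.COLOR_RGB2HSV)
    return d,P,z,hsv
def near(P,c,r):return np.hypot(P[...,0]-c[0],P[...,1]-c[1])<r
if __name__=="__main__":
  for n,px in(("top",dict(block=(258,247),tin=(361,212),bottle=(440,215),pot=(500,267),rest=(390,290),ham=(410,165))),("side",dict(block=(307,325),tin=(302,230),bottle=(328,160),pot=(383,153),rest=(387,235),ham=(265,195)))):
    d,P,z,hsv=comps(n);print(n)
    for k,(u,v) in px.items():print(k,np.round(P[v,u]*1000,1))
    c=P[px["block"][1],px["block"][0]]
    m=(z>.036)&(z<.06)&near(P,c,.12);print("block",rect(P,m),np.median(z[m]),m.sum())
    m=(z>.008)&(z<.0215)&near(P,c,.2);print("bed",rect(P,m),np.median(z[m]))
    m=(z>.022)&(z<.034)&near(P,c,.2)&(hsv[...,1]<60);print("fence",rect(P,m),np.median(z[m]))
    c=P[px["rest"][1],px["rest"][0]]
    m=(hsv[...,1]>110)&(z>.085)&(z<.14)&near(P,c,.13);print("handle",rect(P,m),np.percentile(z[m],[5,50,95]),m.sum())
    m=(z>.006)&(z<.016)&near(P,c,.1);print("restbase",rect(P,m),np.median(z[m]),m.sum())
    m=(z>.02)&(z<.085)&near(P,c,.11);print("mid",m.sum(),[ (np.round(P[v,u]*1000).tolist(),d["color"][v,u].tolist()) for v,u in np.argwhere(m)[::25]])
    for k,zz in(("pot",.054),("tin",.062)):
      c=P[px[k][1],px[k][0]];m=(z>zz)&(z<zz+.012)&near(P,c,.09);print(k,cv2.minEnclosingCircle((P[m][:,:2]*1000).astype(np.float32)),np.median(z[m]))
E
python3 m.py
```

```text
top
block [508.6 159.6  45.5]
tin [602.5 -62.3  69.7]
bottle [ 587.8 -218.7  151.6]
pot [ 517.2 -391.8    8.6]
rest [ 442.8 -144.5    7.5]
ham [ 739.7 -172.    22.7]
block ([[438.5, 167.89999389648438], [553.2999877929688, 105.69999694824219], [582.2999877929688, 159.3000030517578], [467.5, 221.5]], array([ 60.9, 130.6])) 0.04546227441124295 1569
bed ([[274.8999938964844, 44.5], [631.5999755859375, -48.70000076293945], [706.4000244140625, 237.6999969482422], [349.79998779296875, 330.8999938964844]], array([296. , 368.6])) 0.01552526283404232
fence ([[303.79998779296875, 168.60000610351562], [662.2000122070312, 58.099998474121094], [720.2999877929688, 246.6999969482422], [361.8999938964844, 357.20001220703125]], array([197.3, 375.1])) 0.02912220938456367
handle ([[372.3999938964844, -171.60000610351562], [379.8999938964844, -186.39999389648438], [512.4000244140625, -118.5], [504.79998779296875, -103.69999694824219]], array([148.8,  16.6])) [0.10573955 0.10896935 0.11208538] 445
restbase ([[347.3999938964844, -75.5], [402.79998779296875, -252.0], [535.7999877929688, -210.3000030517578]
[... 2008 characters left out ...]
3.0], [113, 94, 79]), ([394.0, -142.0, 71.0], [73, 67, 70]), ([398.0, -144.0, 64.0], [67, 60, 63]), ([404.0, -156.0, 46.0], [63, 58, 59]), ([406.0, -158.0, 41.0], [55, 52, 56]), ([404.0, -158.0, 38.0], [59, 54, 56]), ([400.0, -146.0, 48.0], [64, 59, 61]), ([390.0, -146.0, 49.0], [80, 70, 74]), ([501.0, -105.0, 43.0], [20, 21, 20]), ([478.0, -104.0, 50.0], [69, 62, 65]), ([397.0, -143.0, 36.0], [67, 61, 62]), ([500.0, -104.0, 32.0], [26, 20, 17]), ([396.0, -143.0, 27.0], [69, 62, 63]), ([480.0, -106.0, 21.0], [59, 54, 55])]
pot ((508.4617919921875, -379.87628173828125), 47.795475006103516) 0.05840473711431793
tin ((609.3604125976562, -64.70539093017578), 46.93910598754883) 0.06806300951400257
```

```bash
cat > f.py <<'E'
from m import *
for n,px in(("top",(258,247)),("side",(307,325))):
    d,P,z,hsv=comps(n)
    m=((z>.011)&(z<.06)&near(P,(.51,.19),.19)).astype(np.uint8)
    m=cv2.morphologyEx(m,cv2.MORPH_OPEN,np.ones((3,3),np.uint8));_,l=cv2.connectedComponents(m);c=l==l[px[1],px[0]]
    print(n,rect(P,c),c.sum())
    r=cv2.minAreaRect((P[c][:,:2]*1000).astype(np.float32))
    # fence tops: colour light, height .024-.034
    f=c&(z>.024)&(z<.034)&(hsv[...,2]>90);Q=P[f][:,:2]*1000;print("fence",f.sum())
    for a0 in(-21,69):
        u=np.array([np.cos(np.radians(a0)),np.sin(np.radians(a0))]);v=np.array([-u[1],u[0]]) if a0<0 else np.array([u[1],-u[0]])*-1
        # keep points near outermost edge: fence +y for a0=-21; stop (+x) for a0=69
        w=np.array([-u[1],u[0]]) if a0<0 else np.array([u[1],-u[0]])
        s=Q@w;k=s>np.percentile(s,99.5)-22;q=Q[k]
        for _ in range(3):
            L=cv2.fitLine(q.astype(np.float32),cv2.DIST_HUBER,0,.01,.01).ravel();nn=np.array([-L[1],L[0]]);nn*=np.sign(nn@w);s=(Q-L[2:])@nn;q=Q[abs(s)<10]
        print("line ang",np.degrees(np.arctan2(L[1],L[0])),"pt",L[2:].round(1),"perp pct",np.percentile((q-L[2:])@nn,[1,99]).round(1),len(q),"ext",np.percentile((q-L[2:])@L[:2],[0,100]).round(1))
E
python3 f.py
```

```text
top ([[389.20001220703125, 119.30000305175781], [663.2999877929688, 58.599998474121094], [706.9000244140625, 255.1999969482422], [432.70001220703125, 315.8999938964844]], array([201.3, 280.7])) 10292
fence 1278
line ang -13.82688 pt [563.9 277.2] perp pct [-9.5  9.3] 792 ext [-136.   135.9]
line ang 77.47802 pt [674.6 153.9] perp pct [-8.6  8.8] 455 ext [-94.8 103.6]
side ([[390.6000061035156, 117.0999984741211], [667.5, 54.79999923706055], [712.0999755859375, 252.89999389648438], [435.20001220703125, 315.20001220703125]], array([203.1, 283.8])) 12720
fence 1794
line ang -13.382856 pt [558.5 279.3] perp pct [-9.7  7.9] 1137 ext [-127.9  138.6]
line ang 77.56756 pt [676.9 157.1] perp pct [-8.2  9.8] 570 ext [-96.   95.9]
```

Emit:
{"api": "drive_tool", "payload": {"moves": [{"delta_pos": [38,26,10],"claw": 1},{"delta_pos": [38,26,10],"claw": 1},{"delta_pos": [38,26,10],"claw": 1},{"delta_pos": [38,26,10],"claw": 1},{"delta_pos": [38,26,10],"claw": 1},{"delta_pos": [38,26,10],"claw": 1},{"delta_pos": [38,26,10],"claw": 1},{"delta_pos": [38,26,10],"claw": 1},{"delta_pos": [38,26,10],"claw": 1},{"delta_pos": [38,26,10],"claw": 1},{"delta_pos": [36,26,10],"claw": 1},{"delta_pos": [0,0,0],"turn": 0.122,"claw": 1}]}}

```text
invalid input
```

```bash
cat > g.py <<'E'
import sys
from h import *
# g.py x y z(mm) yaw(deg of tool x): deltas in present tool axes
def go(x,y,z,yaw):
    s=monitor.sense();R=s["ee_rot"];p=s["tcp_pos"]*1000
    a=np.degrees(np.arctan2(R[1,0],R[0,0]));t=np.radians(-(yaw-a))
    print("t",round(s["time_s"],2),"tcp",p.round(1),"yaw",a.round(2),"delta tool",(R.T@(np.array([x,y,z])-p)).round(1),"turn",round(t,3),"F",s["wrist_force"].round(1),"gw",round(s["gripper_width"]*87,1),"gf",round(s["gripper_force"],1),"j",s["joints"].round(0))
if __name__=="__main__":go(*map(float,sys.argv[1:]))
E
python3 g.py 511 163 33 -28.4
```

```text
t 0.1 tcp [228.  581.4 221.6] yaw -21.42 delta tool [416.2 285.7 189.2] turn 0.122 F [-0.7  0.1  0.1] gw 87.1 gf 0.0 j [ 83.  22.   0.  -0. -68. -15.]
```

Emit:
{"api": "drive_tool", "payload": {"moves": [{"delta_pos": [38,26,10],"turn": 0,"claw": 1},{"delta_pos": [38,26,10],"turn": 0,"claw": 1},{"delta_pos": [38,26,10],"turn": 0,"claw": 1},{"delta_pos": [38,26,10],"turn": 0,"claw": 1},{"delta_pos": [38,26,10],"turn": 0,"claw": 1},{"delta_pos": [38,26,10],"turn": 0,"claw": 1},{"delta_pos": [38,26,10],"turn": 0,"claw": 1},{"delta_pos": [38,26,10],"turn": 0,"claw": 1},{"delta_pos": [38,26,10],"turn": 0,"claw": 1},{"delta_pos": [38,26,10],"turn": 0,"claw": 1},{"delta_pos": [36,26,10],"turn": 0,"claw": 1},{"delta_pos": [0,0,0],"turn": 0.122,"claw": 1}]}}

```text
time_s: 1.6
tcp_pos: [0.5112, 0.1608, 0.111]
ee_rot: [[0.876, -0.483, -0.003], [-0.483, -0.876, -0.002], [-0.002, 0.003, -1.0]]
wrist_force: [-0.3, 0.8, 0.1]
gripper_width: 0.998
gripper_force: 0.0
```

```bash
python3 g.py 511 163 33 -28.4
```

```text
t 1.6 tcp [511.2 160.8 111. ] yaw -28.86 delta tool [-1.1 -2.  78. ] turn -0.008 F [-0.3  0.8  0.1] gw 86.8 gf 0.0 j [ 35.  20. -21.  -0. -50.  26.]
```

Emit:
{"api": "drive_tool", "payload": {"moves": [{"delta_pos": [-1,-2,26],"turn": -0.008,"claw": 1},{"delta_pos": [0,0,26],"turn": 0,"claw": 1},{"delta_pos": [0,0,26],"turn": 0,"claw": 1},{"delta_pos": [0,0,0],"turn": 0,"claw": 0.6},{"delta_pos": [0,0,0],"turn": 0,"claw": 0.6},{"delta_pos": [0,0,0],"turn": 0,"claw": 0.6},{"delta_pos": [0,0,0],"turn": 0,"claw": 0.6}]}}

```text
time_s: 2.48
tcp_pos: [0.5107, 0.1652, 0.0355]
ee_rot: [[0.883, -0.469, -0.001], [-0.469, -0.883, -0.001], [-0.0, 0.001, -1.0]]
wrist_force: [-2.3, -2.2, 4.7]
gripper_width: 0.686
gripper_force: 30.0
```

```bash
python3 g.py 619 226 33 -12.55
```

```text
t 2.48 tcp [510.7 165.2  35.5] yaw -27.95 delta tool [  67.2 -104.5    2.4] turn -0.269 F [-2.3 -2.2  4.7] gw 59.7 gf 30.0 j [ 35.  26. -25.   0. -39.  27.]
```

Emit:
{"api": "drive_tool", "payload": {"moves": [{"delta_pos": [0,0,0],"turn": -0.09,"claw": 0.6},{"delta_pos": [0,0,0],"turn": -0.09,"claw": 0.6},{"delta_pos": [0,0,0],"turn": -0.089,"claw": 0.6},{"delta_pos": [15,-15,0],"turn": 0,"claw": 0.6},{"delta_pos": [15,-15,0],"turn": 0,"claw": 0.6},{"delta_pos": [15,-15,0],"turn": 0,"claw": 0.6},{"delta_pos": [15,-15,0],"turn": 0,"claw": 0.6},{"delta_pos": [12,-10,0],"turn": 0,"claw": 0.6},{"delta_pos": [8,-5,0],"turn": 0,"claw": 0.6},{"delta_pos": [0,0,0],"turn": 0,"claw": 0.6}]}}

```text
time_s: 3.72
tcp_pos: [0.6052, 0.2213, 0.0355]
ee_rot: [[0.976, -0.217, -0.001], [-0.217, -0.976, -0.001], [-0.001, 0.001, -1.0]]
wrist_force: [-1.8, -1.7, 4.4]
gripper_width: 0.682
gripper_force: 30.0
```

```bash
python3 g.py 619 226 33 -12.55
cat > b.py <<'E'
from m import *
import sys
for n in("side","top"):
    D[n]=cams.capture(n);pickle.dump(D[n],open(n+"b.pkl","wb"))
    d,P,z,hsv=comps(n)
    m=((z>.040)&(z<.050)&near(P,(.605,.215),.13)).astype(np.uint8)
    print(n,rect(P,m>0),m.sum())
d=D[sys.argv[2]];x,y,w,h=map(int,sys.argv[3:7]);cv2.imwrite("pics/%s.png"%sys.argv[1],cv2.resize(d["color"][y:y+h,x:x+w,::-1],(w*4,h*4),interpolation=cv2.INTER_CUBIC))
E
python3 b.py b1 side 190 240 190 150
```

```text
t 3.73 tcp [605.2 221.3  35.5] yaw -12.55 delta tool [12.5 -7.5  2.5] turn 0.0 F [-1.8 -1.7  4.4] gw 59.4 gf 30.0 j [ 34.  34.  -9.   0. -47.  43.]
side ([[0.0, 0.0], [0.0, 0.0], [0.0, 0.0], [0.0, 0.0]], array([0., 0.])) 0
top ([[534.5, 206.60000610351562], [661.7999877929688, 178.10000610351562], [675.2000122070312, 237.89999389648438], [547.7999877929688, 266.29998779296875]], array([ 61.2, 130.5])) 698
```

Emit:
{"api": "drive_tool", "payload": {"moves": [{"delta_pos": [5,0,0],"turn": 0,"claw": 0.6},{"delta_pos": [3,0,0],"turn": 0,"claw": 0.6},{"delta_pos": [2,0,0],"turn": 0,"claw": 0.6},{"delta_pos": [2,0,0],"turn": 0,"claw": 0.6},{"delta_pos": [2,0,0],"turn": 0,"claw": 0.6},{"delta_pos": [0,0,0],"turn": 0,"claw": 0.6}]}}

```text
time_s: 4.58
tcp_pos: [0.6157, 0.2195, 0.0355]
ee_rot: [[0.976, -0.217, -0.006], [-0.217, -0.976, -0.0], [-0.006, 0.002, -1.0]]
wrist_force: [-11.2, 3.5, 10.6]
gripper_width: 0.684
gripper_force: 30.0
```

```bash
python3 g.py 619 226 33 -12.55
```

```text
t 4.58 tcp [615.7 219.5  35.5] yaw -12.55 delta tool [ 1.8 -7.1  2.5] turn -0.0 F [-11.2   3.5  10.6] gw 59.5 gf 30.0 j [ 34.  35.  -7.  -0. -48.  44.]
```

Emit:
{"api": "drive_tool", "payload": {"moves": [{"delta_pos": [0,-3,0],"turn": 0,"claw": 0.6},{"delta_pos": [0,-2,0],"turn": 0,"claw": 0.6},{"delta_pos": [0,-2,0],"turn": 0,"claw": 0.6},{"delta_pos": [0,-2,0],"turn": 0,"claw": 0.6},{"delta_pos": [0,0,0],"turn": 0,"claw": 0.6}]}}

```text
time_s: 5.2
tcp_pos: [0.6161, 0.222, 0.0356]
ee_rot: [[0.976, -0.219, -0.012], [-0.219, -0.976, -0.009], [-0.01, 0.012, -1.0]]
wrist_force: [-11.7, -12.1, 14.2]
gripper_width: 0.688
gripper_force: 30.0
```

```bash
python3 g.py 619 226 33 -12.55
```

```text
t 5.2 tcp [616.1 222.   35.6] yaw -12.65 delta tool [ 1.9 -4.6  2.5] turn -0.002 F [-11.7 -12.1  14.2] gw 59.8 gf 30.0 j [ 34.  35.  -7.   0. -49.  43.]
```

```bash
python3 b.py b2 top 180 155 140 120
```

```text
side ([[543.0, 261.1000061035156], [548.2999877929688, 201.0], [566.2999877929688, 202.5], [561.0, 262.70001220703125]], array([18. , 60.4])) 55
top ([[545.5999755859375, 206.8000030517578], [673.4000244140625, 179.5], [686.0, 238.89999389648438], [558.2999877929688, 266.20001220703125]], array([ 60.7, 130.6])) 703
```

View pics/b2.png

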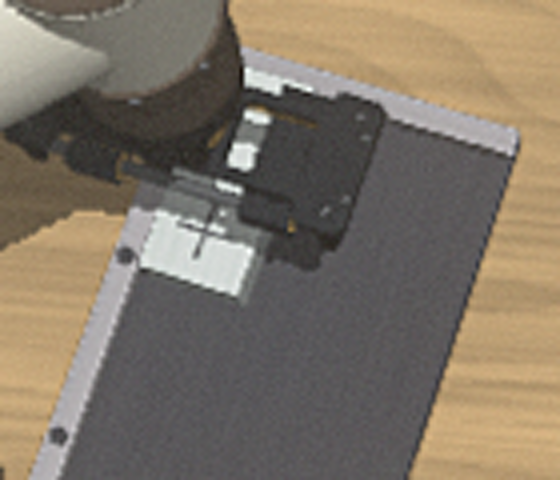

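The crop shows the block against the fence at the left (about (140,240)) and, under the gripper, close to the stop at the top. I'll release and measure it with the view clear.

Emit:
{"api": "drive_tool", "payload": {"moves": [{"delta_pos": [-2,4,0],"turn": 0,"claw": 0.6},{"delta_pos": [0,0,0],"turn": 0,"claw": 0.95},{"delta_pos": [0,0,0],"turn": 0,"claw": 0.95},{"delta_pos": [0,0,-20],"turn": 0,"claw": 0.95},{"delta_pos": [-30,20,-40],"turn": 0,"claw": 0.6},{"delta_pos": [-60,20,-40],"turn": 0,"claw": 0.2},{"delta_pos": [-60,20,0],"turn": 0,"claw": 0},{"delta_pos": [-50,20,0],"turn": 0,"claw": 0},{"delta_pos": [0,0,0],"turn": 0,"claw": 0}]}}

```text
time_s: 6.42
tcp_pos: [0.4138, 0.1899, 0.1282]
ee_rot: [[0.977, -0.215, -0.0], [-0.215, -0.977, 0.001], [-0.001, -0.001, -1.0]]
wrist_force: [0.3, 0.7, 1.0]
gripper_width: 0.464
gripper_force: 0.0
```

```bash
python3 b.py b3 top 180 155 140 120;python3 g.py 619 226 33 -12.55
cat >> b.py <<'E'
for n in("top","side"):
    d,P,z,hsv=comps(n)
    u=np.array([np.cos(np.radians(-12.55)),np.sin(np.radians(-12.55))]);w=np.array([-u[1],u[0]])
    q=(P[...,:2]*1000-np.array([688.8,241.3]));a=q@u;b=q@w
    B=(z>.041)&(z<.05);F=(z>.024)&(z<.033)
    s=(a>-110)&(a<-20)&(abs(b)<40);s2=(b<-10)&(b>-50)&(abs(a)<40)
    print(n,"blk maxy",np.percentile(b[B&s],98).round(1),"fence miny/maxy",np.percentile(b[F&s],[2,98]).round(1),"blk maxx",np.percentile(a[B&s2],98).round(1),"stop x",np.percentile(a[F&s2],[2,98]).round(1))
E
sed -i 's/^for n in("side","top"):$/for n in("side","top"):/' b.py; python3 b.py b3s side 190 240 190 150
```

```text
side ([[546.7000122070312, 203.8000030517578], [675.7000122070312, 175.10000610351562], [689.4000244140625, 236.89999389648438], [560.5, 265.6000061035156]], array([ 63.3, 132.1])) 1897
top ([[545.2000122070312, 207.0], [672.0999755859375, 177.5], [686.0999755859375, 237.5], [559.0999755859375, 267.0]], array([ 61.6, 130.3])) 1444
t 6.53 tcp [417.6 191.8 128.8] yaw -12.44 delta tool [189.1 -76.5  96.4] turn 0.002 F [ 0.3  0.8 -0.7] gw 32.6 gf 0.0 j [ 45.  12. -30.   0. -48.  33.]
side ([[546.7000122070312, 204.60000610351562], [675.7000122070312, 175.1999969482422], [689.7000122070312, 236.3000030517578], [560.7000122070312, 265.79998779296875]], array([ 62.7, 132.3])) 1903
top ([[545.2000122070312, 207.3000030517578], [673.2999877929688, 177.6999969482422], [687.0, 237.10000610351562], [559.0, 266.70001220703125]], array([ 61. , 131.4])) 1432
top blk maxy -5.0 fence miny/maxy [ 0.5 16. ] blk maxx -3.3 stop x [ 2.4 13.3]
side blk maxy -5.6 fence miny/maxy [-6.8 15.2] blk maxx 0.3 stop x [ 8.6 17.6]
```

View pics/b3s.png

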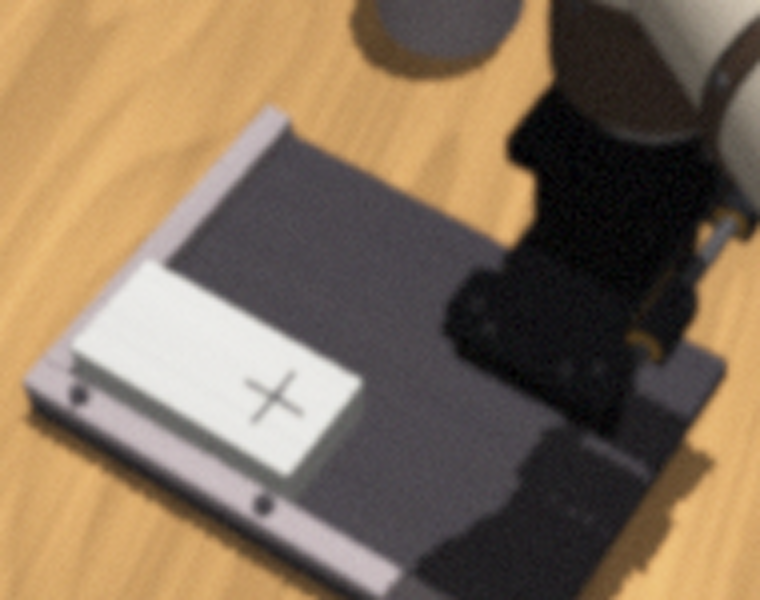

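The side crop shows the block near-flush with its cross at about (272,397). The gap to the fence isn't visible from here, so I'll push with closed fingers on the -y side, then on the marked end.

```bash
python3 g.py 603 153 25 -12.55
```

```text
t 6.62 tcp [418.2 191.7 128.3] yaw -12.53 delta tool [188.6  -2.1 103.6] turn 0.0 F [0.9 0.3 0.1] gw 24.8 gf 0.0 j [ 45.  12. -30.   0. -48.  33.]
```

Emit:
{"api": "drive_tool", "payload": {"moves": [{"delta_pos": [47,-0.5,0],"turn": 0,"claw": 0},{"delta_pos": [47,-0.5,0],"turn": 0,"claw": 0},{"delta_pos": [47,-0.5,0],"turn": 0,"claw": 0},{"delta_pos": [47,-0.5,30],"turn": 0,"claw": 0},{"delta_pos": [0,0,40],"turn": 0,"claw": 0},{"delta_pos": [0,0,33],"turn": 0,"claw": 0},{"delta_pos": [0,-15,0],"turn": 0,"claw": 0},{"delta_pos": [0,-7,0],"turn": 0,"claw": 0},{"delta_pos": [0,-3,0],"turn": 0,"claw": 0},{"delta_pos": [0,0,0],"turn": 0,"claw": 0}]}}

```text
time_s: 7.88
tcp_pos: [0.6069, 0.1769, 0.0264]
ee_rot: [[0.976, -0.216, 0.002], [-0.216, -0.976, 0.001], [0.002, -0.002, -1.0]]
wrist_force: [-0.4, 0.4, 0.0]
gripper_width: 0.003
gripper_force: 0.0
```

```bash
python3 g.py 609 182 25 -12.55
```

```text
t 7.88 tcp [606.9 176.9  26.4] yaw -12.49 delta tool [ 1.  -5.4  1.4] turn 0.001 F [-0.4  0.4  0. ] gw 0.2 gf 0.0 j [ 31.  34. -11.   0. -45.  47.]
```

Emit:
{"api": "drive_tool", "payload": {"moves": [{"delta_pos": [0,-2,0],"turn": 0,"claw": 0},{"delta_pos": [0,-2,0],"turn": 0,"claw": 0},{"delta_pos": [0,0,0],"turn": 0,"claw": 0}]}}

```text
time_s: 8.25
tcp_pos: [0.6071, 0.18, 0.0251]
ee_rot: [[0.976, -0.217, 0.0], [-0.217, -0.976, 0.0], [0.0, -0.0, -1.0]]
wrist_force: [-0.4, 0.4, -1.0]
gripper_width: 0.004
gripper_force: 0.0
```

Emit:
{"api": "drive_tool", "payload": {"moves": [{"delta_pos": [0,-2,0],"turn": 0,"claw": 0},{"delta_pos": [0,-2,0],"turn": 0,"claw": 0},{"delta_pos": [0,0,0],"turn": 0,"claw": 0}]}}

```text
time_s: 8.62
tcp_pos: [0.6078, 0.1837, 0.0248]
ee_rot: [[0.976, -0.217, -0.001], [-0.217, -0.976, -0.0], [-0.0, 0.001, -1.0]]
wrist_force: [0.3, -0.5, 0.7]
gripper_width: 0.005
gripper_force: 0.5
```

Emit:
{"api": "drive_tool", "payload": {"moves": [{"delta_pos": [0,-2,0],"turn": 0,"claw": 0},{"delta_pos": [0,-1,0],"turn": 0,"claw": 0},{"delta_pos": [0,0,0],"turn": 0,"claw": 0}]}}

```text
time_s: 9.0
tcp_pos: [0.6082, 0.1864, 0.0249]
ee_rot: [[0.976, -0.217, -0.001], [-0.217, -0.976, -0.001], [-0.001, 0.001, -1.0]]
wrist_force: [-0.8, -4.2, 2.1]
gripper_width: 0.004
gripper_force: 1.7
```

Emit:
{"api": "drive_tool", "payload": {"moves": [{"delta_pos": [0,-2,0],"turn": 0,"claw": 0},{"delta_pos": [0,-1,0],"turn": 0,"claw": 0},{"delta_pos": [0,0,0],"turn": 0,"claw": 0}]}}

```text
time_s: 9.38
tcp_pos: [0.6086, 0.1882, 0.0249]
ee_rot: [[0.976, -0.217, -0.002], [-0.217, -0.976, -0.002], [-0.002, 0.003, -1.0]]
wrist_force: [-0.8, -7.3, 2.2]
gripper_width: 0.005
gripper_force: 3.6
```

Emit:
{"api": "drive_tool", "payload": {"moves": [{"delta_pos": [0,-2,0],"turn": 0,"claw": 0},{"delta_pos": [0,-1,0],"turn": 0,"claw": 0},{"delta_pos": [0,0,0],"turn": 0,"claw": 0}]}}

```text
time_s: 9.75
tcp_pos: [0.6085, 0.1883, 0.0249]
ee_rot: [[0.976, -0.218, -0.005], [-0.218, -0.976, -0.006], [-0.004, 0.007, -1.0]]
wrist_force: [-0.4, -15.8, 3.8]
gripper_width: -0.002
gripper_force: 7.2
```

Emit:
{"api": "drive_tool", "payload": {"moves": [{"delta_pos": [0,-2,0],"turn": 0,"claw": 0},{"delta_pos": [0,-1,0],"turn": 0,"claw": 0},{"delta_pos": [0,0,0],"turn": 0,"claw": 0}]}}

```text
time_s: 10.12
tcp_pos: [0.6084, 0.1883, 0.0249]
ee_rot: [[0.976, -0.219, -0.008], [-0.219, -0.976, -0.01], [-0.006, 0.012, -1.0]]
wrist_force: [-0.0, -21.7, 6.3]
gripper_width: 0.002
gripper_force: 10.7
```

Emit:
{"api": "drive_tool", "payload": {"moves": [{"delta_pos": [0,10,0],"turn": 0,"claw": 0},{"delta_pos": [0,14,-15],"turn": 0,"claw": 0},{"delta_pos": [0,0,-40],"turn": 0,"claw": 0},{"delta_pos": [-49,-20,0],"turn": 0,"claw": 0},{"delta_pos": [-49,-37,0],"turn": 0,"claw": 0},{"delta_pos": [0,0,25],"turn": 0,"claw": 0},{"delta_pos": [0,0,30],"turn": 0,"claw": 0},{"delta_pos": [0,0,0],"turn": 0,"claw": 0}]}}

```text
time_s: 11.12
tcp_pos: [0.5209, 0.2492, 0.0241]
ee_rot: [[0.976, -0.216, -0.002], [-0.216, -0.976, -0.001], [-0.002, 0.002, -1.0]]
wrist_force: [-1.0, 0.3, 0.5]
gripper_width: 0.005
gripper_force: 0.0
```

```bash
python3 g.py 545.5 242.5 25 -12.55
```

```text
t 11.12 tcp [520.9 249.2  24.1] yaw -12.49 delta tool [25.4  1.2 -0.9] turn 0.001 F [-1.   0.3  0.5] gw 0.5 gf 0.0 j [ 42.  30. -20.  -0. -41.  36.]
```

Emit:
{"api": "drive_tool", "payload": {"moves": [{"delta_pos": [14,1,0],"turn": 0,"claw": 0},{"delta_pos": [5,0,0],"turn": 0,"claw": 0},{"delta_pos": [3,0,0],"turn": 0,"claw": 0},{"delta_pos": [0,0,0],"turn": 0,"claw": 0}]}}

```text
time_s: 11.62
tcp_pos: [0.5437, 0.2433, 0.0254]
ee_rot: [[0.976, -0.218, 0.001], [-0.218, -0.976, 0.001], [0.001, -0.001, -1.0]]
wrist_force: [-0.5, -0.1, 0.4]
gripper_width: 0.005
gripper_force: 0.0
```

Emit:
{"api": "drive_tool", "payload": {"moves": [{"delta_pos": [2,0,0],"turn": 0,"claw": 0},{"delta_pos": [1,0,0],"turn": 0,"claw": 0},{"delta_pos": [0,0,0],"turn": 0,"claw": 0}]}}

```text
time_s: 12.0
tcp_pos: [0.5441, 0.2428, 0.0251]
ee_rot: [[0.976, -0.217, -0.003], [-0.217, -0.976, -0.001], [-0.003, 0.002, -1.0]]
wrist_force: [-7.6, 3.1, 5.1]
gripper_width: 0.006
gripper_force: 3.8
```

Emit:
{"api": "drive_tool", "payload": {"moves": [{"delta_pos": [2,0,0],"turn": 0,"claw": 0},{"delta_pos": [1,0,0],"turn": 0,"claw": 0},{"delta_pos": [0,0,0],"turn": 0,"claw": 0}]}}

```text
time_s: 12.38
tcp_pos: [0.5442, 0.2427, 0.0251]
ee_rot: [[0.976, -0.217, -0.008], [-0.217, -0.976, -0.001], [-0.008, 0.003, -1.0]]
wrist_force: [-16.3, 7.3, 10.1]
gripper_width: 0.005
gripper_force: 8.8
```

Emit:
{"api": "drive_tool", "payload": {"moves": [{"delta_pos": [2,0,0],"turn": 0,"claw": 0},{"delta_pos": [1,0,0],"turn": 0,"claw": 0},{"delta_pos": [0,0,0],"turn": 0,"claw": 0}]}}

```text
time_s: 12.75
tcp_pos: [0.5443, 0.2426, 0.0251]
ee_rot: [[0.976, -0.217, -0.013], [-0.217, -0.976, -0.002], [-0.012, 0.004, -1.0]]
wrist_force: [-25.5, 12.4, 15.2]
gripper_width: 0.007
gripper_force: 13.7
```

Block seated: it stopped solid in both directions. Now back off, lift and turn towards the brush.

Emit:
{"api": "drive_tool", "payload": {"moves": [{"delta_pos": [-12,0,0],"turn": 0,"claw": 0},{"delta_pos": [-15,0,-15],"turn": 0,"claw": 0},{"delta_pos": [-25,15,-45],"turn": 0,"claw": 0.2},{"delta_pos": [-25,45,-40],"turn": 0,"claw": 0.5},{"delta_pos": [0,55,-35],"turn": 0,"claw": 0.7},{"delta_pos": [0,55,0],"turn": 0,"claw": 0.7},{"delta_pos": [0,55,0],"turn": 0,"claw": 0.7},{"delta_pos": [0,0,0],"turn": -0.173,"claw": 0.7},{"delta_pos": [0,0,0],"turn": -0.173,"claw": 0.7},{"delta_pos": [0,0,0],"turn": -0.173,"claw": 0.7},{"delta_pos": [0,0,0],"turn": -0.173,"claw": 0.7},{"delta_pos": [0,0,0],"turn": 0,"claw": 0.7}]}}

```text
time_s: 14.25
tcp_pos: [0.4299, 0.042, 0.1576]
ee_rot: [[0.891, 0.454, 0.001], [0.454, -0.891, 0.0], [0.001, 0.0, -1.0]]
wrist_force: [-0.0, 0.9, 0.4]
gripper_width: 0.7
gripper_force: 0.0
```

```bash
python3 g.py 442.4 -145 150 27.1; python3 b.py b4 top 180 155 140 120
cat > s.py <<'E'
from m import *
d,P,z,hsv=comps("side")
m=(hsv[...,1]>110)&(z>.1035)&(z<.125)&near(P,(.4424,-.145),.1);Q=(P[m]*1000)
L=cv2.fitLine(Q[:,:2].astype(np.float32),cv2.DIST_HUBER,0,.01,.01).ravel();print("side handle",L.round(3),np.degrees(np.arctan2(L[1],L[0])),np.percentile((Q[:,:2]-L[2:])@L[:2],[1,99]),np.percentile(Q[:,2],90))
m=(z>.035)&(z<.094)&near(P,(.4424,-.145),.11);Q=P[m]*1000
u=np.array([np.cos(.473),np.sin(.473)]);q=Q[:,:2]-[442.4,-145];print(np.histogram(q@u,range(-80,90,10)))
E
python3 s.py
```

```text
t 14.25 tcp [429.9  42.  157.6] yaw 26.98 delta tool [-73.7 172.3   7.5] turn -0.002 F [-0.   0.9  0.4] gw 60.9 gf 0.0 j [ 27.   7. -31.   0. -52.  90.]
side ([[547.2999877929688, 208.89999389648438], [677.5999755859375, 179.8000030517578], [691.2000122070312, 240.6999969482422], [560.9000244140625, 269.79998779296875]], array([ 62.4, 133.5])) 1912
top ([[546.2000122070312, 210.89999389648438], [673.9000244140625, 182.5], [687.2000122070312, 242.1999969482422], [559.5, 270.6000061035156]], array([ 61.1, 130.8])) 1438
top blk maxy -0.6 fence miny/maxy [ 4.5 16.4] blk maxx -3.2 stop x [ 2.9 14. ]
side blk maxy -1.2 fence miny/maxy [-2.4 15.5] blk maxx -0.1 stop x [ 8.6 17.5]
side handle [   0.888    0.46   444.553 -142.854] 27.3782 [-74.07572923  71.99355985] 111.290195976455
(array([  0,   0,   0,  76, 117,   0,   0,   0,   0,   0,   0,   0,  72,
        90,  45,  71]), array([-80, -70, -60, -50, -40, -30, -20, -10,   0,  10,  20,  30,  40,
        50,  60,  70,  80]))
```

Emit:
{"api": "drive_tool", "payload": {"moves": [{"delta_pos": [-18,43,0],"turn": 0,"claw": 0.7},{"delta_pos": [-18,43,0],"turn": 0,"claw": 0.7},{"delta_pos": [-18,43,0],"turn": 0,"claw": 0.7},{"delta_pos": [-19,43,0],"turn": -0.003,"claw": 0.7},{"delta_pos": [0,0,0],"turn": 0,"claw": 0.7},{"delta_pos": [0,0,0],"turn": 0,"claw": 0.7}]}}

```text
time_s: 15.1
tcp_pos: [0.4432, -0.1442, 0.1568]
ee_rot: [[0.89, 0.457, -0.0], [0.457, -0.89, 0.0], [-0.0, -0.0, -1.0]]
wrist_force: [-0.1, 0.1, 0.5]
gripper_width: 0.698
gripper_force: 0.0
```

```bash
python3 g.py 443 -144.2 84 27.2
```

```text
t 15.1 tcp [ 443.2 -144.2  156.8] yaw 27.18 delta tool [-0.1 -0.  72.8] turn -0.0 F [-0.1  0.1  0.5] gw 60.8 gf 0.0 j [  2.  10. -27.  -0. -53. 115.]
```

Emit:
{"api": "drive_tool", "payload": {"moves": [{"delta_pos": [0,0,30],"turn": 0,"claw": 0.7},{"delta_pos": [0,0,30],"turn": 0,"claw": 0.7},{"delta_pos": [0,0,13],"turn": 0,"claw": 0.7},{"delta_pos": [0,0,0],"turn": 0,"claw": 0.4},{"delta_pos": [0,0,0],"turn": 0,"claw": 0.2},{"delta_pos": [0,0,0],"turn": 0,"claw": 0.05},{"delta_pos": [0,0,0],"turn": 0,"claw": 0.05},{"delta_pos": [0,0,0],"turn": 0,"claw": 0.05},{"delta_pos": [0,0,0],"turn": 0,"claw": 0.05}]}}

```text
time_s: 16.23
tcp_pos: [0.4434, -0.1442, 0.0841]
ee_rot: [[0.889, 0.458, 0.0], [0.458, -0.889, -0.0], [0.0, 0.0, -1.0]]
wrist_force: [-1.1, 0.8, 1.4]
gripper_width: 0.157
gripper_force: 30.0
```

```bash
python3 g.py 443 -144.2 84 27.2
```

```text
t 16.23 tcp [ 443.4 -144.2   84.1] yaw 27.28 delta tool [-0.4 -0.2  0.1] turn 0.001 F [-1.1  0.8  1.4] gw 13.7 gf 30.0 j [  2.  16. -32.   0. -42. 115.]
```

Emit:
{"api": "drive_tool", "payload": {"moves": [{"delta_pos": [0,0,-15],"turn": 0,"claw": 0.05},{"delta_pos": [0,0,-30],"turn": 0,"claw": 0.05},{"delta_pos": [0,0,-30],"turn": 0,"claw": 0.05},{"delta_pos": [-14,30,0],"turn": 0,"claw": 0.05},{"delta_pos": [-19,39,0],"turn": 0,"claw": 0.05},{"delta_pos": [-19,39,0],"turn": 0,"claw": 0.05},{"delta_pos": [-19,39,0],"turn": 0,"claw": 0.05},{"delta_pos": [-19,39,0],"turn": 0,"claw": 0.05},{"delta_pos": [-15,30,0],"turn": 0,"claw": 0.05},{"delta_pos": [-11,22,0],"turn": 0,"claw": 0.05},{"delta_pos": [0,0,0],"turn": 0,"claw": 0.05},{"delta_pos": [0,0,0],"turn": 0,"claw": 0.05}]}}

```text
time_s: 17.73
tcp_pos: [0.449, -0.4082, 0.1584]
ee_rot: [[0.889, 0.458, -0.001], [0.458, -0.889, 0.001], [-0.0, -0.001, -1.0]]
wrist_force: [0.0, 0.5, -0.8]
gripper_width: 0.156
gripper_force: 30.0
```

```bash
python3 g.py 448.7 -409.6 105 27.28
python3 - <<'E'
from h import *
for n,(x,y,w,h) in(("top",(420,180,180,140)),("side",(300,80,180,140))):
    d=cams.capture(n);P=cloud(d);z=P[...,2]
    m=(np.hypot(P[...,0]-.51,P[...,1]+.378)<.06)&(z>.07)&(z<.18);Q=P[m]*1000
    print(n,m.sum(),np.percentile(Q,[2,50,98],axis=0).round(1).tolist() if m.sum() else 0)
    i=np.argsort(Q[:,2])[:15];print(Q[i].mean(0).round(1),Q[i[:3]].round(1).tolist())
    cv2.imwrite(f"pics/dip_{n}.png",cv2.resize(d["color"][y:y+h,x:x+w,::-1],None,fx=4,fy=4))
E
```

```text
t 17.73 tcp [ 449.  -408.2  158.4] yaw 27.28 delta tool [-0.8  1.2 53.4] turn -0.0 F [ 0.   0.5 -0.8] gw 13.6 gf 30.0 j [-27.  23.  -7.  -0. -59. 144.]
top 0 0
[nan nan nan] []
side 223 [[454.3, -397.0, 102.8], [506.9, -374.7, 156.2], [518.5, -365.7, 179.4]]
[ 510.3 -372.2  104.6] [[504.5, -375.7, 100.7], [510.2, -369.3, 100.9], [514.4, -375.0, 101.5]]<stdin>:6: RuntimeWarning: Mean of empty slice.
  ret = um.true_divide(
```

View pics/dip_side.png

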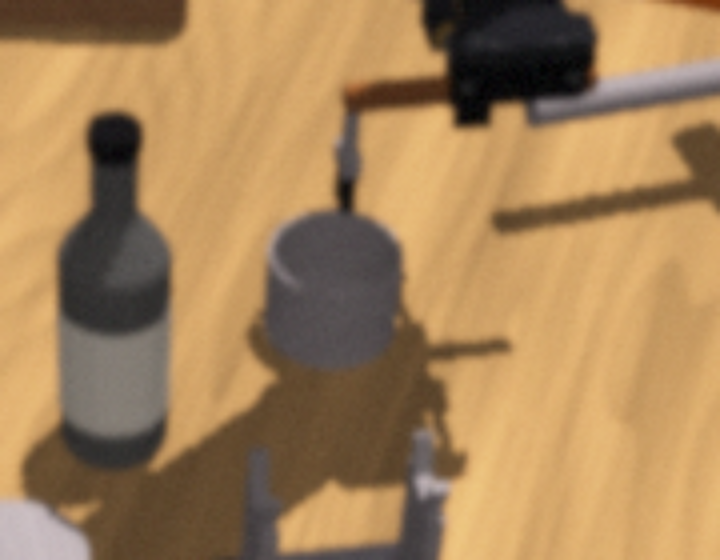

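The crop shows the handle level in the gripper and the bristles (345,195) just above the pot mouth (335,240). Dipping now.

Emit:
{"api": "drive_tool", "payload": {"moves": [{"delta_pos": [0,1,20],"turn": 0,"claw": 0.05},{"delta_pos": [0,0,22],"turn": 0,"claw": 0.05},{"delta_pos": [0,0,20],"turn": 0,"claw": 0.05},{"delta_pos": [0,0,0],"turn": 0,"claw": 0.05},{"delta_pos": [0,0,0],"turn": 0,"claw": 0.05}]}}

```text
time_s: 18.45
tcp_pos: [0.4506, -0.4097, 0.0979]
ee_rot: [[0.888, 0.459, 0.001], [0.459, -0.888, -0.001], [0.001, 0.002, -1.0]]
wrist_force: [0.3, -0.7, -0.7]
gripper_width: 0.156
gripper_force: 30.0
```

```bash
python3 g.py 448.7 -409.6 158 27.28
python3 - <<'E'
from m import *
# cross centre: dark pixels on the block top, from the clear pictures after seating
for n in("top","side"):
    D[n]=pickle.load(open(n+"b.pkl","rb"));d,P,z,hsv=comps(n)
    u=np.array([np.cos(np.radians(-12.55)),np.sin(np.radians(-12.55))]);w=np.array([-u[1],u[0]])
    q=P[...,:2]*1000-np.array([618,226]);a=q@u;b=q@w
    s=(abs(a+35)<20)&(abs(b)<20)&(z>.038)&(z<.052);g=d["color"].mean(-1)
    k=s&(g<np.median(g[s])-35);print(n,k.sum(),(cv2.minAreaRect((P[k][:,:2]*1000).astype(np.float32))),(P[k]*1000).mean(0).round(1))
E
```

```text
t 18.45 tcp [ 450.6 -409.7   97.9] yaw 27.35 delta tool [ -1.6  -0.9 -60.1] turn 0.001 F [ 0.3 -0.7 -0.7] gw 13.6 gf 30.0 j [-27.  27. -11.   0. -52. 144.]
top 43 ((582.7828979492188, 233.41848754882812), (23.70941925048828, 23.99640464782715), 34.362525939941406) [583.7 233.6  46.2]
side 53 ((585.9059448242188, 231.91163635253906), (21.062204360961914, 22.79343032836914), 34.16471862792969) [585.2 233.2  45.2]
```

Emit:
{"api": "drive_tool", "payload": {"moves": [{"delta_pos": [0,0,-40],"turn": 0,"claw": 0.05},{"delta_pos": [0,0,-45],"turn": 0,"claw": 0.05},{"delta_pos": [13,-25,-15],"turn": 0,"claw": 0.05},{"delta_pos": [25,-49,0],"turn": 0,"claw": 0.05},{"delta_pos": [25,-49,0],"turn": 0,"claw": 0.05},{"delta_pos": [25,-49,0],"turn": 0,"claw": 0.05},{"delta_pos": [25,-49,0],"turn": 0,"claw": 0.05},{"delta_pos": [25,-49,0],"turn": 0,"claw": 0.05},{"delta_pos": [25,-49,0],"turn": 0,"claw": 0.05},{"delta_pos": [25,-49,0],"turn": 0,"claw": 0.05},{"delta_pos": [25,-49,0],"turn": 0,"claw": 0.05},{"delta_pos": [13,-25,0],"turn": 0,"claw": 0.05}]}}

```text
time_s: 19.95
tcp_pos: [0.4484, 0.0894, 0.1986]
ee_rot: [[0.887, 0.461, 0.003], [0.461, -0.887, 0.002], [0.004, -0.0, -1.0]]
wrist_force: [0.2, -0.3, -0.2]
gripper_width: 0.161
gripper_force: 30.0
```

```bash
python3 g.py 523 201.5 125 27.3
```

```text
t 19.95 tcp [448.4  89.4 198.6] yaw 27.46 delta tool [117.6 -65.   74. ] turn 0.003 F [ 0.2 -0.3 -0.2] gw 14.0 gf 30.0 j [ 32.   7. -24.   0. -59.  86.]
```

Emit:
{"api": "drive_tool", "payload": {"moves": [{"delta_pos": [30,-17,5],"turn": 0,"claw": 0.05},{"delta_pos": [35,-19,12],"turn": 0,"claw": 0.05},{"delta_pos": [30,-17,23],"turn": 0,"claw": 0.05},{"delta_pos": [22,-12,18],"turn": 0.003,"claw": 0.05},{"delta_pos": [0,0,10],"turn": 0,"claw": 0.05},{"delta_pos": [0,0,0],"turn": 0,"claw": 0.05},{"delta_pos": [0,0,0],"turn": 0,"claw": 0.05}]}}

```text
time_s: 20.82
tcp_pos: [0.5223, 0.1977, 0.1301]
ee_rot: [[0.89, 0.456, 0.002], [0.456, -0.89, 0.001], [0.002, -0.0, -1.0]]
wrist_force: [0.8, 0.2, -1.3]
gripper_width: 0.158
gripper_force: 30.0
```

```bash
python3 g.py 523 201.5 104 27.3;  python3 - <<'E'
from h import *
for n in("side","top"):
    d=cams.capture(n);P=cloud(d);z=P[...,2]
    m=(np.hypot(P[...,0]-.584,P[...,1]-.233)<.03)&(z>.056)&(z<.092);Q=P[m]*1000
    print(n,m.sum(),np.percentile(Q,[2,50,98],axis=0).round(1).tolist() if m.sum() else 0)
    x,y,w,h=(190,240,190,150) if n=="side" else (180,155,140,120)
    cv2.imwrite(f"pics/touch_{n}.png",cv2.resize(d["color"][y:y+h,x:x+w,::-1],None,fx=4,fy=4,interpolation=cv2.INTER_CUBIC))
E
```

```text
t 20.82 tcp [522.3 197.7 130.1] yaw 27.1 delta tool [ 2.3 -3.1 26.1] turn -0.004 F [ 0.8  0.2 -1.3] gw 13.7 gf 30.0 j [ 37.  20. -16.   0. -53.  80.]
side 32 [[576.3, 224.8, 71.8], [579.3, 236.4, 81.3], [583.7, 237.9, 90.8]]
top 0 0
```

View pics/touch_side.png

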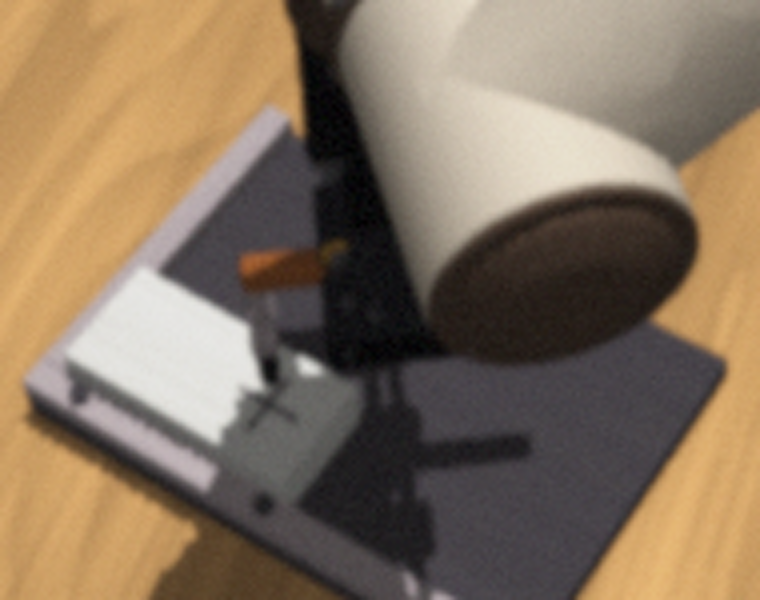

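The crop shows the bristle tip at about (270,378), above and just short of the cross at (270,405), consistent with being about 26 mm high. I'll correct slightly and come down.

Emit:
{"api": "drive_tool", "payload": {"moves": [{"delta_pos": [2,-2,12],"turn": 0,"claw": 0.05},{"delta_pos": [0,0,8],"turn": 0,"claw": 0.05},{"delta_pos": [0,0,2],"turn": 0,"claw": 0.05},{"delta_pos": [0,0,0],"turn": 0,"claw": 0.05}]}}

```text
time_s: 21.42
tcp_pos: [0.523, 0.2007, 0.1065]
ee_rot: [[0.89, 0.456, -0.001], [0.456, -0.89, -0.001], [-0.001, 0.0, -1.0]]
wrist_force: [-0.5, -0.3, 0.1]
gripper_width: 0.156
gripper_force: 30.0
```

```bash
python3 g.py 523 201.5 104 27.3
```

```text
t 21.43 tcp [523.  200.7 106.5] yaw 27.12 delta tool [ 0.3 -0.7  2.5] turn -0.003 F [-0.5 -0.3  0.1] gw 13.6 gf 30.0 j [ 38.  22. -18.   0. -50.  80.]
```

Emit:
{"api": "drive_tool", "payload": {"moves": [{"delta_pos": [0,-0.5,1.5],"turn": 0,"claw": 0.05},{"delta_pos": [0,0,1],"turn": 0,"claw": 0.05},{"delta_pos": [0,0,0],"turn": 0,"claw": 0.05}]}}

```text
time_s: 21.8
tcp_pos: [0.5229, 0.2013, 0.1044]
ee_rot: [[0.89, 0.456, 0.0], [0.456, -0.89, 0.0], [0.0, 0.0, -1.0]]
wrist_force: [-0.3, -0.2, -1.0]
gripper_width: 0.155
gripper_force: 30.0
```

Emit:
{"api": "drive_tool", "payload": {"moves": [{"delta_pos": [0,0,1],"turn": 0,"claw": 0.05},{"delta_pos": [0,0,0],"turn": 0,"claw": 0.05}]}}

```text
time_s: 22.05
tcp_pos: [0.5229, 0.2012, 0.1038]
ee_rot: [[0.89, 0.456, 0.0], [0.456, -0.89, 0.0], [0.0, 0.0, -1.0]]
wrist_force: [-1.5, -0.2, 2.4]
gripper_width: 0.157
gripper_force: 30.0
```

Emit:
{"api": "drive_tool", "payload": {"moves": [{"delta_pos": [0,0,1],"turn": 0,"claw": 0.05},{"delta_pos": [0,0,0],"turn": 0,"claw": 0.05},{"delta_pos": [0,0,0],"turn": 0,"claw": 0.05}]}}

```text
time_s: 22.42
tcp_pos: [0.5227, 0.201, 0.1033]
ee_rot: [[0.89, 0.456, 0.0], [0.456, -0.89, -0.0], [-0.0, 0.0, -1.0]]
wrist_force: [-3.1, -0.5, 5.9]
gripper_width: 0.16
gripper_force: 30.0
```

```bash
python3 g.py 523 201.5 104 27.3;  python3 - <<'E'
from h import *
d=cams.capture("side");P=cloud(d);z=P[...,2]
m=(np.hypot(P[...,0]-.584,P[...,1]-.233)<.03)&(z>.049)&(z<.064);Q=P[m]*1000
print(m.sum(),np.percentile(Q,[2,50,98],axis=0).round(1).tolist())
x,y,w,h=(220,290,90,80);cv2.imwrite("pics/t2.png",cv2.resize(d["color"][y:y+h,x:x+w,::-1],None,fx=7,fy=7,interpolation=cv2.INTER_CUBIC))
E
```

```text
t 22.43 tcp [522.7 201.  103.3] yaw 27.13 delta tool [ 0.5 -0.3 -0.7] turn -0.003 F [-3.1 -0.5  5.9] gw 13.9 gf 30.0 j [ 38.  22. -18.   0. -50.  79.]
27 [[565.0, 219.7, 49.4], [580.3, 239.0, 52.6], [590.1, 243.6, 62.9]]
```

View pics/t2.png

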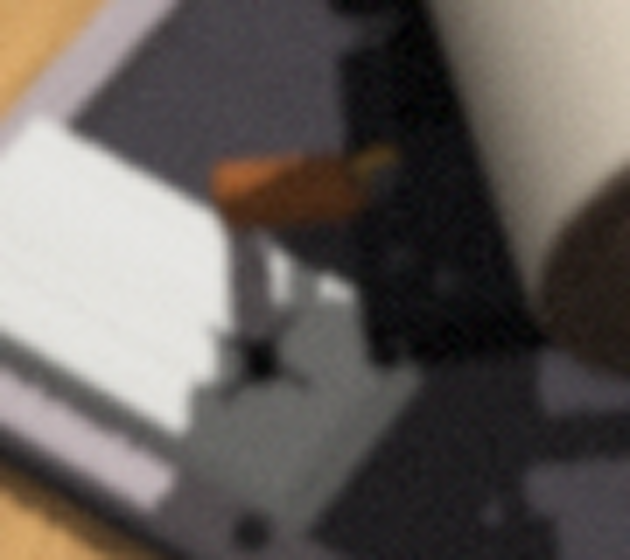

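The bristle tip (262,360) sits on the centre of the cross, with about 6 N of contact. Now back to the rest.

Emit:
{"api": "drive_tool", "payload": {"moves": [{"delta_pos": [0,0,-25],"turn": 0,"claw": 0.05},{"delta_pos": [0,0,-40],"turn": 0,"claw": 0.05},{"delta_pos": [-14,17,-32],"turn": 0,"claw": 0.05},{"delta_pos": [-28,34,0],"turn": 0,"claw": 0.05},{"delta_pos": [-28,34,0],"turn": 0,"claw": 0.05},{"delta_pos": [-29,34,0],"turn": 0,"claw": 0.05},{"delta_pos": [-28,34,0],"turn": 0,"claw": 0.05},{"delta_pos": [-29,34,0],"turn": 0,"claw": 0.05},{"delta_pos": [-28,34,0],"turn": 0,"claw": 0.05},{"delta_pos": [-28,33,0],"turn": 0,"claw": 0.05},{"delta_pos": [-15,17,0],"turn": 0,"claw": 0.05},{"delta_pos": [0,0,0],"turn": 0,"claw": 0.05}]}}

```text
time_s: 23.98
tcp_pos: [0.4439, -0.1444, 0.1991]
ee_rot: [[0.891, 0.453, 0.0], [0.453, -0.891, 0.0], [0.0, -0.0, -1.0]]
wrist_force: [-0.1, -0.1, -0.8]
gripper_width: 0.155
gripper_force: 30.0
```

```bash
python3 g.py 443.4 -144.2 84 27.28
```

```text
t 23.98 tcp [ 443.9 -144.4  199.1] yaw 26.95 delta tool [ -0.4  -0.4 115.1] turn -0.006 F [-0.1 -0.1 -0.8] gw 13.5 gf 30.0 j [  2.   8. -23.  -0. -59. 115.]
```

Emit:
{"api": "drive_tool", "payload": {"moves": [{"delta_pos": [0,0,40],"turn": -0.005,"claw": 0.05},{"delta_pos": [0,0,35],"turn": 0,"claw": 0.05},{"delta_pos": [0,0,20],"turn": 0,"claw": 0.05},{"delta_pos": [0,0,10],"turn": 0,"claw": 0.05},{"delta_pos": [0,0,7],"turn": 0,"claw": 0.05},{"delta_pos": [0,0,2],"turn": 0,"claw": 0.05},{"delta_pos": [0,0,0],"turn": 0,"claw": 0.05}]}}

```text
time_s: 24.85
tcp_pos: [0.4448, -0.1434, 0.0858]
ee_rot: [[0.888, 0.46, 0.001], [0.46, -0.888, -0.0], [0.001, 0.001, -1.0]]
wrist_force: [0.1, 0.4, -0.6]
gripper_width: 0.152
gripper_force: 30.0
```

```bash
python3 g.py 443.4 -144.2 84 27.28
```

```text
t 24.85 tcp [ 444.8 -143.4   85.8] yaw 27.41 delta tool [-1.6  0.1  1.8] turn 0.002 F [ 0.1  0.4 -0.6] gw 13.3 gf 30.0 j [  2.  16. -32.   0. -42. 115.]
```

Emit:
{"api": "drive_tool", "payload": {"moves": [{"delta_pos": [-1,0,1.5],"turn": 0,"claw": 0.05},{"delta_pos": [0,0,0],"turn": 0,"claw": 0.05},{"delta_pos": [0,0,0],"turn": 0,"claw": 0.3},{"delta_pos": [0,0,0],"turn": 0,"claw": 0.5},{"delta_pos": [0,0,0],"turn": 0,"claw": 0.7},{"delta_pos": [0,0,0],"turn": 0,"claw": 0.7},{"delta_pos": [0,0,-20],"turn": 0,"claw": 0.7},{"delta_pos": [0,0,-40],"turn": 0,"claw": 0.7},{"delta_pos": [0,0,-45],"turn": 0,"claw": 0.7},{"delta_pos": [-30,0,-30],"turn": 0,"claw": 0.7},{"delta_pos": [-25,0,0],"turn": 0,"claw": 0.7},{"delta_pos": [0,0,0],"turn": 0,"claw": 0.7}]}}

```text
time_s: 26.35
tcp_pos: [0.3926, -0.1695, 0.2183]
ee_rot: [[0.889, 0.459, -0.001], [0.459, -0.889, 0.001], [-0.0, -0.001, -1.0]]
wrist_force: [0.7, -0.6, -0.1]
gripper_width: 0.697
gripper_force: 0.0
```

```bash
python3 b.py fin side 190 140 190 150
python3 - <<'E'
from m import *
for n in("side","top"):
    D[n]=pickle.load(open(n+"b.pkl","rb"));d,P,z,hsv=comps(n)
    m=(hsv[...,1]>110)&(z>.1035)&(z<.125)&near(P,(.4424,-.145),.1);Q=(P[m]*1000)
    if len(Q)<20:print(n,"hidden");continue
    L=cv2.fitLine(Q[:,:2].astype(np.float32),cv2.DIST_HUBER,0,.01,.01).ravel();print(n,len(Q),L.round(3),np.degrees(np.arctan2(L[1],L[0])),np.percentile((Q[:,:2]-L[2:])@L[:2],[1,99]),np.percentile(Q[:,2],[50,90]))
    m=(z>.054)&(z<.066)&near(P,(.51,-.378),.06);print("pot",cv2.minEnclosingCircle((P[m][:,:2]*1000).astype(np.float32)))
E
```

```text
side ([[548.4000244140625, 208.8000030517578], [677.0999755859375, 179.8000030517578], [691.0, 241.39999389648438], [562.2999877929688, 270.3999938964844]], array([ 63.2, 131.9])) 1919
top ([[546.5, 210.6999969482422], [674.2999877929688, 182.89999389648438], [687.4000244140625, 242.89999389648438], [559.5, 270.70001220703125]], array([ 61.4, 130.9])) 1433
top blk maxy -0.6 fence miny/maxy [ 5.2 16.3] blk maxx -3.0 stop x [ 2.2 13.8]
side blk maxy -1.0 fence miny/maxy [-2.3 15.3] blk maxx -0.2 stop x [ 9.  17.7]
side 394 [   0.885    0.466  444.258 -142.406] 27.7443 [-73.47091516  72.22269484] [108.37858531 111.19256211]
pot ((510.9063720703125, -379.48504638671875), 46.126922607421875)
top hidden
```

View pics/fin.png

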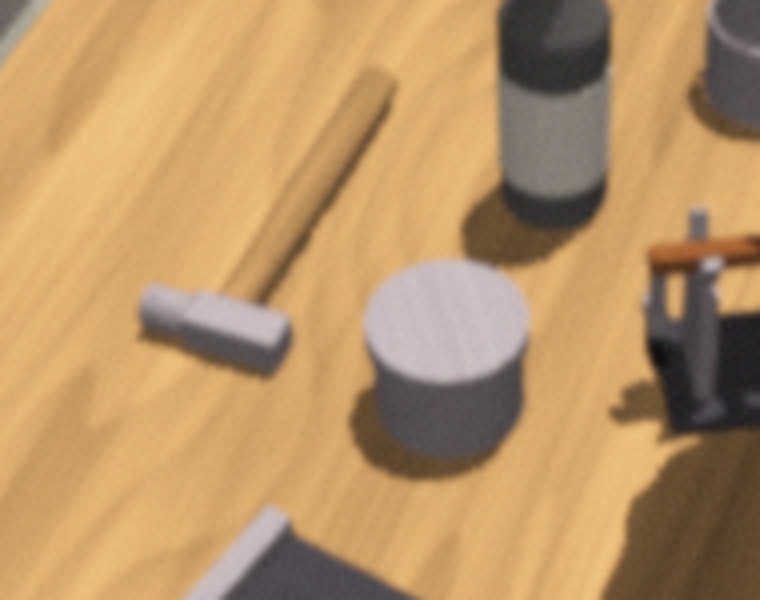

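The brush is back in the rest's notches (handle at (700,255)), within 1 mm and 0.4° of where it started. The bystanders and the pot haven't moved, and the block is unchanged since seating. Handing in.

```bash
python3 -c "
from station import ticket;print(ticket.finish_job())"
```

```text
the job is handed in; nothing more can be done
None
```

I handed the job in at about 26 s: the block is flush in the corner, the brush was dipped, touched on the cross and laid back in both notches, and the pot and bystanders are in place; `finish_job()` returned no verdict.

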